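Trace the touch test on the till terminal

ROBOT

A 7-joint arm with a two-finger parallel gripper is mounted at the origin on the work surface. World frame = base frame: x ahead of the robot, y to its left, z up, the work surface at z = 0. Lengths are in mm, angles in rad, forces in N, time in s.
With the tool pointing down it reaches from about 400 to 875 mm from the base axis. Payload 6.5 kg.
Tool frame: the origin (TCP) lies between the finger pads; the fingertips stand 14 mm ahead of it and the grasp point (between the pads) lies 5 mm behind it; z points along the fingers, y is the direction in which the jaws open and shut (so a half turn about z gives the same grasp; the last joint's range is limited). The gripper opens to 85 mm and grips with 20 to 120 N. Pads are 22 mm wide; open, the fingers measure 114 mm over their backs; the gripper's body (76 mm by 85 mm) begins 54 mm behind the grasp point. The pads swing forward as they close: fully open they stand 13 mm farther back than shut.
Start: joints at [-1.335, 0.536, -0.004, 1.538, 0.003, 1.067, -0.071], TCP at [193.2, 620.616, 245.29] pointing down, gripper open.
Joint ranges: [-2.7, 2.7], [-0.37, 2.16], [-1.27, 1.26], [0.24, 2.4], [-1.31, 4.45], [0.19, 1.91], [-2.76, 2.76]. Speed limits (rad/s): [2.39, 2.39, 3.14, 3.14, 3.14, 3.14, 3.14].

INTERFACE

Orientations are given as a unit quaternion [w, x, y, z].
In Python, from cell import * gives the robot as it stands.
- The arm moves only by the tool arm_command, never from a script. Its argument "plan" is text: rows parted by semicolons, each of 4 numbers parted by spaces: the shift along the tool's x, y, z in m, then the turn about the tool's z in degrees. In form: x y z roll; .... A call has 1 to 12 rows; each row is the pose to reach, as a shift and turn from the pose commanded when the call began, along the tool's axes at that moment; what a row does not reach only later rows make up. A row lasts 1/12 s, in which the tool goes at most 41.7 mm and 7.16 degrees, less where a joint would pass 70% of its speed; a pose out of reach is approached as far as the arm can. A call with a gripper value outside its range is refused whole. "jaw" is the opening, from 0 (shut) to 1 (fully open), set as the call begins (left out, the last holds). The fingers move at their own pace and stop on an object; the grip force is fixed at half the most. Time passes only in rows, so rows that repeat a pose let the fingers close. It gives the time, the measured TCP pose, the force and the opening at its end, in the units of the state.
- get_obs(): the state, without advancing time (a new reading comes with each control period).
- capture(name): name is "scene" or "top" or "wrist"; returns the picture (384x512x3 uint8, red, green, blue); there is no depth.
- calibration(name): a dict with "fx", "fy", "cx", "cy" (pixels), "R" (3x3) and "t" (3): a world point X has camera coordinates R X + t. Camera axes: x right, y down, z forward; pixel columns grow to the right and rows downward; lengths in mm; the calibration is good to about 2 mm. A picture is of the moment at which its call begins: read the wrist's pose just before it. calibration takes no time and is no camera call; for the wrist camera it gives the pose at the moment of the call.
- sign_off(): hands the job in, once; it reports no verdict.
The state is a dict: "time_s": time; "joint_pos": joint angles; "qd": joint speeds; "tau": joint torques, N m; "position": TCP position; "ee_rot": TCP orientation; "ft_force": force on the tool from outside, world axes, zero at the start; "ft_torque": the same for the moment, N m; "grip_width": finger opening in mm.
Only numpy, scipy, OpenCV 4.12 (cv2) and the standard library are available. Lean on these libraries where they do the work, as an engineer would, in place of code of your own. Each camera call takes 0.05 s, during which the arm holds its last target.

TASK

The till terminal on the back-office desk shows its touch test: a pale U-shaped band with a green block at its start, blue marks along it and an orange block at its end. With the fingers shut together, touch the green block and trace the band lightly with the fingertips, over every blue mark, to the orange block without lifting off on the way and without touching the dark glass beside the band; then take the hand away. Do not push the terminal about, pick anything up or disturb the other things on the desk.

Things in the scene. Friction and masses are not known exactly. Their poses are not given: they have to be found in the camera images.
- screen_mid (a point): Centre of the till terminal's touch glass, on its surface. The flat glass is 250 mm (its x) by 330 mm (its y) and 6 mm thick, and stands 2 mm proud of the case. z is the outward normal, x points up the slope away from the front (near) edge, y to the left seen from the front. The front edge faces the robot (yaw up to 0.3 rad). Band centre line: (60,105), (-70,105), (-70,-105), (60,-105) mm.
- screen (a joint): how far the spring-mounted glass is pressed in along its normal, in m: 0 at rest, 0.004 fully in. It starts to give at about 1 N and takes about 1.5 N more for each mm; fully in it is hard.
- head (a joint): lean of the terminal's head in rad, 0 level, growing as the far edge of the glass rises; its stiff friction hinge stays put under a light touch.
- start_block: green block of the band, where the trace starts, 28 mm along the band, 64 mm across; origin at its centre on the glass surface; 60, 105 mm (x, y) in the screen_mid frame.
- bar1: blue bar across the pale band, 12 mm along the band and the band's full 64 mm across it; origin at its centre on the glass surface; same axes as the screen. Left stroke; (-5, 105) mm in the screen_mid frame.
- corner1: blue square 30 mm wide in the pale band where it turns; origin at its centre on the glass surface. Near left; (-70, 105) mm in the screen_mid frame.
- bar2: blue bar across the pale band, 12 mm along the band and the band's full 64 mm across it; origin at its centre on the glass surface; same axes as the screen. Near stroke, left one; (-70, 35) mm in the screen_mid frame.
- bar3: blue bar across the pale band, 12 mm along the band and the band's full 64 mm across it; origin at its centre on the glass surface; same axes as the screen. Near stroke, right one; (-70, -35) mm in the screen_mid frame.
- corner2: blue square 30 mm wide in the pale band where it turns; origin at its centre on the glass surface. Near right; (-70, -105) mm in the screen_mid frame.
- bar4: blue bar across the pale band, 12 mm along the band and the band's full 64 mm across it; origin at its centre on the glass surface; same axes as the screen. Right stroke; (-5, -105) mm in the screen_mid frame.
- end_block: orange block of the band, where the trace ends, 28 mm along the band, 64 mm across; origin at its centre on the glass surface; (60, -105) mm in the screen_mid frame.
- dark_glass: the dark navy part of the glass: all of it outside the pale U-shaped band, the inside of the U too. The band reaches 32 mm either side of its centre line (a thin dark line) and 32 mm beyond the centres of the green and orange blocks. Origin at the centre of the glass surface. Not to be touched.
- terminal: the whole till terminal, about 5 kg (4 to 6), standing loose on four rubber feet; origin at the middle of its foot on the desk. Its head is 264 by 344 mm, the middle of the glass about 100 mm above the desk, its far edge up to 140 mm.
- stylus: grey stylus with black tip, 130 mm long, 9 mm thick, lying on the desk along the terminal's right side; origin under its middle. Stays where it is.
- card_reader: dark card reader with keys, 150 x 76 x 25 mm, flat on the desk at the terminal's left side; origin under its middle. Stays where it is.
- mug: white mug, 80 mm wide, 92 mm tall, behind the terminal; origin under its middle. Stays where it is.
- bottle: brown drinks bottle with red cap, 64 mm wide, 190 mm tall, at one side of the desk; origin under its middle. Stays where it is.
- tape_roll: roll of brown packing tape lying flat, 104 mm wide, 48 mm tall, at the other side; origin under its middle. Stays where it is.
- carton: small closed carton, 120 x 160 x 80 mm, at the left; origin under its middle. Stays where it is.
- screwdriver: orange screwdriver lying at the right; origin under its middle. Stays where it is.

How it is judged:
By the outcome, as a careful person would: the job done as asked, in the order asked, and still so for the second after the job is handed in, with the robot touching nothing.
It also fails if it takes over 51 s, if anything falls off the work surface, if the arm or the gripper's body presses on something with over 40 N, if the wrist force passes 120 N, or if a joint passes its speed limit or range.

## Working session

There is one attempt and no reset: what is moved stays moved. The work goes in short steps, Python scripts to look and compute and a tool call to move; the robot and the scene stay as the last step left them, time stands still between calls to the robot, and variables do not carry over. Pictures are saved under pics/ and viewed, and the job is handed in when it is done.

Besides the shell and the picture viewer there is one more tool, called after "Request:" as name(argument=value, ...) on one line, values as JSON. arm_command: Moves the arm, as the interface text tells. Its arguments: {"type":"object","properties":{"plan":{"type":"string"},"jaw":{"type":"number"}},"required":["plan"]}

```bash
mkdir -p pics; ls; python3 - <<'E'
from cell import *
import cv2
o=get_obs();print(o)
for n in ["scene","top","wrist"]:
    c=calibration(n);print(n,c)
    cv2.imwrite(f"pics/{n}0.png",capture(n)[:,:,::-1])
E
```

```text
pics
{'time_s': 0.0, 'joint_pos': array([-1.33521658,  0.53717578, -0.00443952,  1.53888654,  0.00258489,
        1.06731658, -0.07121744]), 'qd': array([-1.05310150e-03, -1.58606586e-03,  1.36511865e-03, -4.96783762e-05,
        1.00806215e-03,  1.35889369e-03, -1.92652531e-05]), 'tau': array([ 1.17097065e-05, -5.83414006e+01,  1.04915611e+00, -2.59107810e+01,
        1.24528407e-02,  9.38661920e-03,  1.18799059e-05]), 'position': array([193.02015585, 620.02718072, 244.40161255]), 'ee_rot': array([-7.57386501e-05,  1.50294172e-01,  9.88640920e-01, -8.87024342e-04]), 'ft_force': array([ 0.13874098, -0.70212281,  0.46859877]), 'ft_torque': array([-0.01638614, -0.03357474,  0.02762257]), 'grip_width': 85.42126356175986}
scene {'fx': 353.2436536326732, 'fy': 353.2436536326732, 'cx': 256.1745366975989, 'cy': 190.4736037320638, 'R': array([[ 0.63681915,  0.7708366 ,  0.01650179],
       [ 0.50408807, -0.40006193, -0.76540556],
       [-0.58340088,  0.49574328, -0.64333663]]), 't': array([-404.16046487, -226.79732528, 1548.47480358])}
top {'fx': 453.1752839617517, 'fy': 453.1752839617517, 'cx': 250.97779498133713, 'cy': 187.62630444770267, 'R': array([[ 0.02563834, -0.99963636, -0.00835557],
       [-0.99757714, -0.02504301, -0.06490536],
       [ 0.06467251,  0.0099994 , -0.99785644]]), 't': array([  33.00253781,  577.50141652, 1887.71352911])}
wrist {'fx': 296.87054162402796, 'fy': 296.87054162402796, 'cx': 257.020271276582, 'cy': 189.17183640271142, 'R': array([[ 0.2967593 ,  0.95494989, -0.00214953],
       [ 0.91551249, -0.28386212,  0.28505995],
       [ 0.2716078 , -0.08656211, -0.95850728]]), 't': array([-649.44957931,  -37.40044362,  379.3934054 ])}
```

View pics/scene0.png

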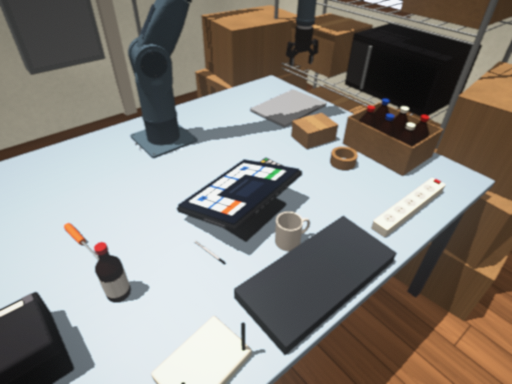

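View pics/top0.png

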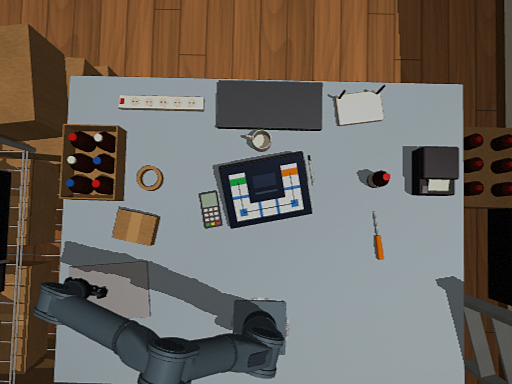

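View pics/wrist0.png

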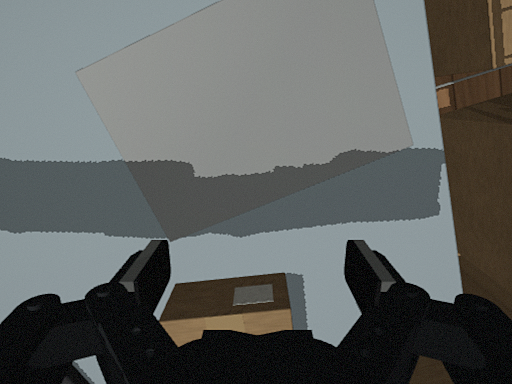

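The scene view shows the terminal around (240,195), with the band readable. In the top view it's at (265,188), green block (237,182) left and orange (289,172) right, with the front edge toward the robot. The stylus, card reader and mug are close around it. Next I'll measure the coloured marks in both views.

```bash
python3 - <<'E'
import cv2
a=cv2.imread('pics/scene0.png')[145:240,165:315];b=cv2.imread('pics/top0.png')[125:245,190:330]
cv2.imwrite('pics/c1.png',cv2.resize(a,None,fx=5,fy=5,interpolation=cv2.INTER_CUBIC))
cv2.imwrite('pics/c2.png',cv2.resize(b,None,fx=5,fy=5,interpolation=cv2.INTER_CUBIC))
E
```

```text
(no output)
```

View pics/c1.png

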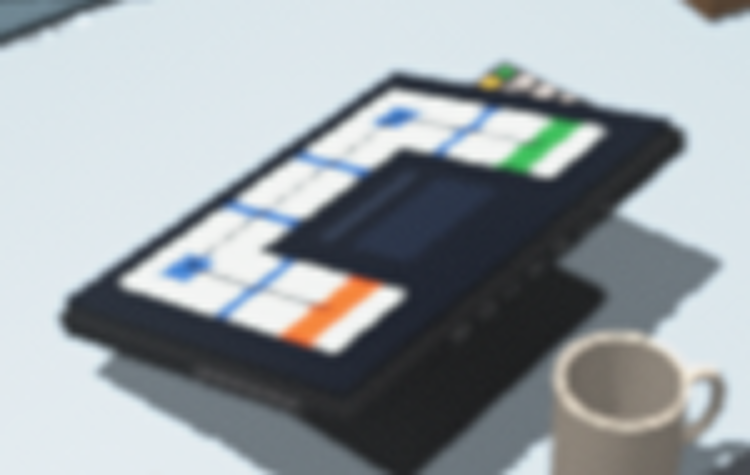

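View pics/c2.png

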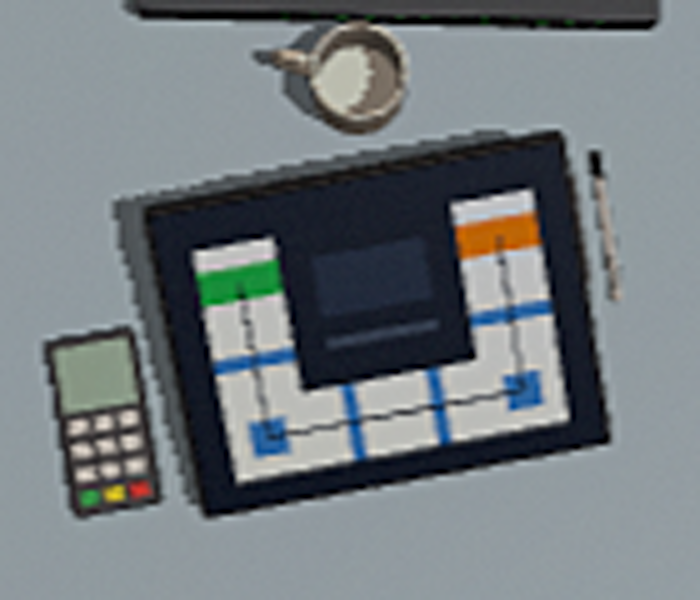

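Both views show every mark: green at left, orange at right, front stroke near the robot. I'll take centroids and triangulate.

```bash
cat > h.py <<'E'
import numpy as np, cv2
from scipy.optimize import linear_sum_assignment
from scipy.spatial.transform import Rotation as Rot
M={'start':(60,105),'bar1':(-5,105),'c1':(-70,105),'bar2':(-70,35),'bar3':(-70,-35),'c2':(-70,-105),'bar4':(-5,-105),'end':(60,-105)}
names=list(M); P=np.array([[*M[n],0.] for n in names])
def marks(img,roi,minA=6):
    hsv=cv2.cvtColor(img,cv2.COLOR_RGB2HSV)
    x0,y0,x1,y1=roi; out={}
    k=8
    h=cv2.resize(cv2.cvtColor(img[y0:y1,x0:x1],cv2.COLOR_RGB2BGR),None,fx=k,fy=k,interpolation=cv2.INTER_CUBIC)
    h=cv2.cvtColor(h,cv2.COLOR_BGR2HSV)
    for c,(lo,hi) in dict(g=((45,120,80),(80,255,255)),o=((5,150,130),(20,255,255)),b=((100,110,110),(125,255,255))).items():
        m=cv2.inRange(h,lo,hi); n,l,s,ce=cv2.connectedComponentsWithStats(m)
        out[c]=[(s[i,4]/k/k,(ce[i][0]+.5)/k-.5+x0,(ce[i][1]+.5)/k-.5+y0) for i in range(1,n) if s[i,4]/k/k>minA]
    return out
def ray(c,u,v):
    d=c['R'].T@np.array([(u-c['cx'])/c['fx'],(v-c['cy'])/c['fy'],1]); return -c['R'].T@c['t'],d/np.linalg.norm(d)
def proj(c,X):
    q=c['R']@np.asarray(X,float)+c['t']; return np.array([c['fx']*q[0]/q[2]+c['cx'],c['fy']*q[1]/q[2]+c['cy']])
E
python3 - <<'E'
from h import *
for n,roi in(('scene',(165,150,300,225)),('top',(215,145,310,230))):
    im=cv2.imread(f'pics/{n}0.png')[:,:,::-1].copy()
    for c,v in marks(im,roi).items(): print(n,c,[tuple(np.round(q,1)) for q in v])
E
```

```text
scene g [(np.float64(51.6), np.float64(272.4), np.float64(173.7))]
scene o [(np.float64(70.5), np.float64(230.5), np.float64(206.7))]
scene b [(np.float64(10.9), np.float64(243.9), np.float64(168.0)), (np.float64(20.4), np.float64(202.0), np.float64(198.1))]
top g [(np.float64(103.2), np.float64(237.5), np.float64(181.2))]
top o [(np.float64(100.9), np.float64(289.1), np.float64(171.7))]
top b [(np.float64(38.8), np.float64(291.7), np.float64(187.3)), (np.float64(38.6), np.float64(240.4), np.float64(196.8)), (np.float64(16.1), np.float64(276.6), np.float64(201.9)), (np.float64(39.1), np.float64(294.4), np.float64(202.7)), (np.float64(15.6), np.float64(259.7), np.float64(205.0)), (np.float64(14.5), np.float64(278.0), np.float64(209.8)), (np.float64(39.7), np.float64(243.3), np.float64(212.2)), (np.float64(15.1), np.float64(261.0), np.float64(212.9))]
```

```bash
python3 - <<'E'
from h import *
from cell import *
cs,ct=calibration('scene'),calibration('top')
S=dict(start=(272.4,173.7),end=(230.5,206.7),c1=(243.9,168.0),c2=(202.0,198.1))
T=dict(start=(237.5,181.2),end=(289.1,171.7),c1=(243.3,212.2),c2=(294.4,202.7))
X=[];Q=[]
for n in S:
    a,d=ray(cs,*S[n]);b,e=ray(ct,*T[n])
    s=np.linalg.lstsq(np.c_[d,-e],b-a,rcond=None)[0]
    p,q=a+s[0]*d,b+s[1]*e; X.append((p+q)/2);Q.append([*M[n],0]); print(n,X[-1].round(1),'gap',np.linalg.norm(p-q).round(1))
X=np.array(X);Q=np.array(Q,float)
print([np.linalg.norm(X[i]-X[j]).round(1) for i,j in((0,1),(2,3),(0,2),(1,3))],'want 210 210 130 130')
R,rs=Rot.align_vectors(X-X.mean(0),Q-Q.mean(0)); t=X.mean(0)-R.apply(Q.mean(0))
print('mid',t.round(1),'R',R.as_matrix().round(3),'rms',rs)
z=R.as_matrix(); print('yaw',np.arctan2(z[1,0],z[0,0]),'tilt',np.arccos(z[2,2]))
np.savez('fit0.npz',R=z,t=t)
for n in M: print(n,(t+z@np.array([*M[n],0])).round(1))
E
```

```text
start [594.5 101.1 115.4] gap 0.3
end [ 637.9 -104.2  115.2] gap 0.0
c1 [471.9  75.8  79.6] gap 0.3
c2 [ 516.1 -130.1   79.6] gap 1.8
[np.float64(209.8), np.float64(210.5), np.float64(130.2), np.float64(129.5)] want 210 210 130 130
mid [559.8 -13.4  98.8] R [[ 0.941 -0.208 -0.269]
 [ 0.199  0.978 -0.058]
 [ 0.275  0.001  0.961]] rms 0.6428885957660461
yaw 0.20886829420159508 tilt 0.2787064707975895
start [594.4 101.3 115.4]
bar1 [533.3  88.4  97.5]
c1 [472.2  75.4  79.7]
bar2 [486.7   6.9  79.6]
bar3 [501.2 -61.5  79.6]
c2 [ 515.8 -130.    79.5]
bar4 [ 576.9 -117.1   97.4]
end [ 638.  -104.1  115.3]
```

The four-point fit is good to 0.6 mm: side lengths come out at 210/210/130/130, yaw is 0.209, tilt 0.279 and the middle is 99 mm high. That fits the data given. Next I'll close the jaws and move over the green block, keeping height, with tool x along the slope.

Request:
arm_command(plan="-0.015 -0.011 0 -2; -0.04 -0.03 0 -5; -0.07 -0.05 0 -8; -0.1 -0.0725 0 -11; -0.13 -0.094 0 -14; -0.16 -0.116 0 -17; -0.19 -0.138 0 -20; -0.22 -0.159 0 -23; -0.25 -0.181 0 -26; -0.28 -0.203 0 -29; -0.3 -0.217 0 -29.3; -0.31 -0.225 0 -29.3", jaw=0)

```text
time_s: 1.15
position: [424.9, 309.6, 245.2]
ee_rot: [0.0, -0.102, 0.995, -0.001]
ft_force: [-0.9, -0.5, -0.2]
grip_width: -0.1
```

```bash
cat >> h.py <<'E'
def delta(o,target):
    q=o['ee_rot']; R=Rot.from_quat([q[1],q[2],q[3],q[0]]).as_matrix()
    return R.T@(np.asarray(target)-o['position'])
E
python3 - <<'E'
from h import *
from cell import *
o=get_obs();print(o['position'],o['ee_rot'],o['grip_width'],o['joint_pos'].round(2))
q=o['ee_rot'];R=Rot.from_quat([q[1],q[2],q[3],q[0]]).as_matrix();print(R.round(4))
print(delta(o,[583.6,99,230]).round(1))
E
```

```text
[424.85201706 309.60051456 245.19610276] [ 3.09691798e-04 -1.02187362e-01  9.94764765e-01 -8.42520745e-04] -0.05165487257099871 [-0.71  0.33 -0.    1.87  0.    0.95  1.06]
[[-9.791e-01 -2.033e-01  8.000e-04]
 [-2.033e-01  9.791e-01 -1.600e-03]
 [-4.000e-04 -1.700e-03 -1.000e+00]]
[-112.6 -238.4   15.7]
```

Request:
arm_command(plan="-0.01 -0.022 0 0; -0.025 -0.052 0 0; -0.04 -0.084 0 0; -0.055 -0.116 0 0; -0.07 -0.148 0 0; -0.085 -0.18 0 0; -0.098 -0.207 0 0; -0.107 -0.226 0 0; -0.111 -0.235 0 0; -0.113 -0.238 0 0; -0.113 -0.238 0 0")

```text
time_s: 2.07
position: [582.2, 104.7, 245.0]
ee_rot: [-0.0, -0.104, 0.995, 0.0]
ft_force: [-0.0, 0.6, 0.5]
grip_width: 0.1
```

```bash
python3 - <<'E'
from h import *
from cell import *
o=get_obs();print(o['position'],o['ft_force'],o['joint_pos'].round(2))
c=calibration('wrist');print(-c['R'].T@c['t'])
np.savez('w1.npz',**c,**{k:o[k] for k in('position','ee_rot')})
im=capture('wrist');cv2.imwrite('pics/w1.png',im[:,:,::-1])
f=np.load('fit0.npz')
for n in M: print(n,proj(c,f['t']+f['R']@np.array([*M[n],0])).round(1))
for k,v in marks(im,(0,0,512,384),30).items(): print(k,[tuple(np.round(q,1)) for q in v])
E
```

```text
[582.16298849 104.68767252 245.00312102] [-0.04655052  0.6410509   0.47996511] [-0.32  0.44  0.09  1.7  -0.05  1.    1.57]
[511.38470665  90.07558321 373.49603309]
start [250.1 196.6]
bar1 [250.1 125.3]
c1 [250.2  53.7]
bar2 [173.2  53.6]
bar3 [96.3 53.6]
c2 [19.3 53.5]
bar4 [ 19.8 125.1]
end [ 20.3 196.4]
g [(np.float64(170.7), np.float64(399.5), np.float64(41.9)), (np.float64(897.4), np.float64(270.0), np.float64(198.3)), (np.float64(58.7), np.float64(239.0), np.float64(186.1))]
o [(np.float64(1622.0), np.float64(28.5), np.float64(198.3))]
b [(np.float64(405.4), np.float64(98.2), np.float64(37.2)), (np.float64(406.5), np.float64(174.9), np.float64(37.2)), (np.float64(717.5), np.float64(18.5), np.float64(52.5)), (np.float64(720.8), np.float64(254.6), np.float64(52.6)), (np.float64(218.0), np.float64(30.0), np.float64(64.2)), (np.float64(409.0), np.float64(98.4), np.float64(74.1)), (np.float64(407.3), np.float64(175.0), np.float64(74.0)), (np.float64(221.1), np.float64(243.3), np.float64(64.1)), (np.float64(406.4), np.float64(233.6), np.float64(126.9)), (np.float64(254.7), np.float64(10.0), np.float64(126.9)), (np.float64(418.5), np.float64(40.1), np.float64(126.9)), (np.float64(406.9), np.float64(270.0), np.float64(126.9))]
```

View pics/w1.png

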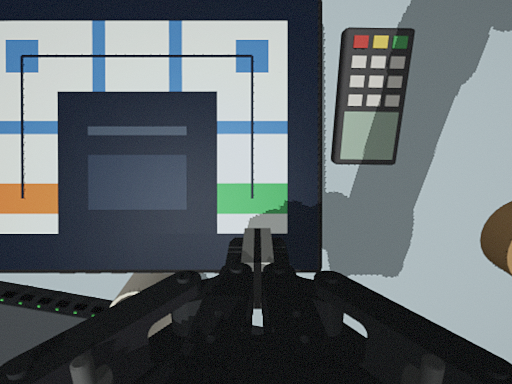

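The wrist view shows the glass with the corner squares at about (252,56) and (22,56), and the centre-line ends at (252,198) and (22,198). My projections sit about 2 px (≈2 mm) off, within the stated calibration error. I'll split that difference. Next is the descent to about 4 mm above the green block.

Request:
arm_command(plan="-0.002 -0.004 0.008 0; -0.002 -0.004 0.022 0; -0.002 -0.004 0.038 0; -0.002 -0.004 0.054 0; -0.002 -0.004 0.07 0; -0.002 -0.004 0.084 0; -0.002 -0.004 0.096 0; -0.002 -0.004 0.104 0; -0.002 -0.004 0.109 0; -0.002 -0.004 0.111 0; -0.002 -0.004 0.111 0; -0.002 -0.004 0.111 0")

```text
time_s: 3.12
position: [585.6, 101.0, 134.9]
ee_rot: [0.001, -0.105, 0.995, 0.0]
ft_force: [-0.2, 0.4, 0.2]
grip_width: -0.2
```

```bash
cat >> h.py <<'E'
def avg(n=6):
    from cell import get_obs,capture
    F=[];X=[]
    for i in range(n):
        o=get_obs();F.append(o['ft_force']);X.append(o['position'])
        im=capture('wrist' if i<n-1 else 'scene')
    F=np.array(F);X=np.array(X)
    print('t',o['time_s'],'F',F.mean(0).round(2),'sd',F.std(0).round(2),'pos',X.mean(0).round(2),'sd',X.std(0).round(2))
    return im
E
python3 - <<'E'
from h import *
from cell import *
im=capture('wrist');cv2.imwrite('pics/w2.png',im[:,:,::-1])
im=avg();cv2.imwrite('pics/s2.png',cv2.resize(im[130:240,165:315,::-1],None,fx=5,fy=5))
E
```

```text
t 3.4167 F [ 0.05 -0.17 -0.1 ] sd [0.39 0.34 0.53] pos [585.58 100.94 134.89] sd [0.12 0.04 0.13]
```

View pics/w2.png

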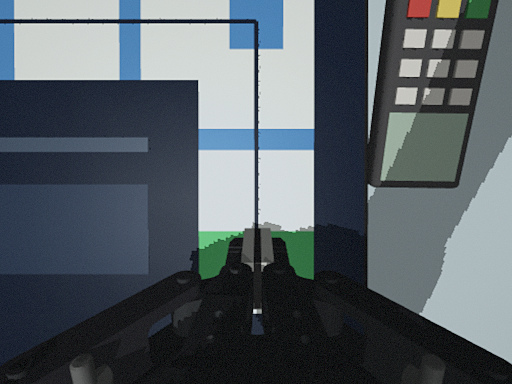

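View pics/s2.png

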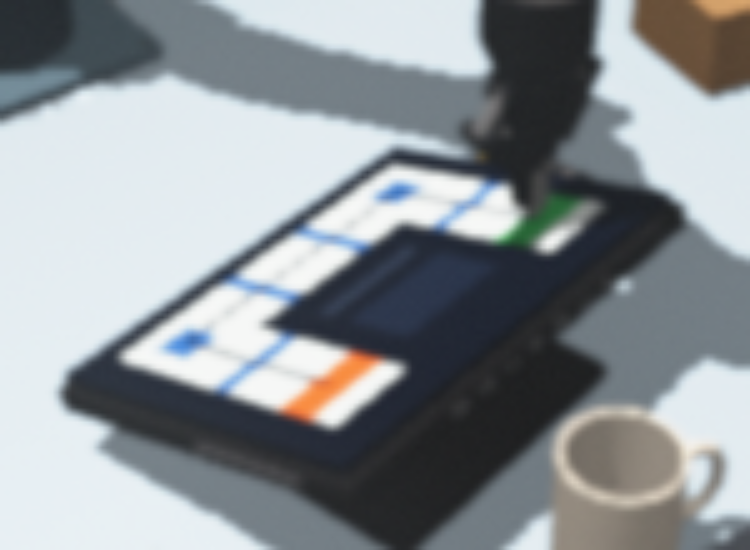

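The wrist view shows the fingertips (u≈257) in line with the dark centre line, at the green block's near edge (v≈232). The scene crop shows them just over the green. There's no force yet. I'll feel downward in small steps.

Request:
arm_command(plan="0 0 0.001 0; 0 0 0.002 0; 0 0 0.003 0; 0 0 0.004 0; 0 0 0.004 0")

```text
time_s: 3.88
position: [584.9, 100.8, 130.0]
ee_rot: [-0.0, -0.105, 0.995, -0.0]
ft_force: [-0.7, -0.2, 0.9]
grip_width: 0.1
```

```bash
python3 -c "
from h import *
avg(8)"
```

```text
t 4.2333 F [-0.22 -0.31  0.18] sd [0.65 0.33 0.74] pos [585.13 100.86 130.24] sd [0.08 0.02 0.13]
```

Request:
arm_command(plan="0 0 0.0005 0; 0 0 0.001 0; 0 0 0.0015 0; 0 0 0.0015 0")

```text
time_s: 4.62
position: [585.2, 100.9, 128.7]
ee_rot: [0.0, -0.105, 0.995, 0.0]
ft_force: [-0.2, -0.2, -0.1]
grip_width: 0.2
```

```bash
python3 -c "
from h import *
avg(10)"
```

```text
t 5.0667 F [-0.05  0.08  0.1 ] sd [0.42 0.41 0.56] pos [585.15 100.88 128.79] sd [0.02 0.02 0.02]
```

Request:
arm_command(plan="0 0 0.0005 0; 0 0 0.001 0; 0 0 0.001 0")

```text
time_s: 5.37
position: [585.4, 100.9, 128.0]
ee_rot: [0.0, -0.105, 0.995, 0.0]
ft_force: [-0.8, -0.7, 2.5]
grip_width: -0.1
```

```bash
python3 -c "
from h import *
avg(10)"
```

```text
t 5.8167 F [-0.07 -0.23  2.34] sd [0.42 0.56 0.37] pos [585.35 100.91 127.96] sd [0.02 0.01 0.03]
```

Light contact is confirmed: 2.3 N on the green block. I'll start the trace down the left stroke, with a touch more pressure.

Request:
arm_command(plan="0.002 0 0.0011 0; 0.005 0 0.0019 0; 0.009 0 0.0031 0; 0.013 0 0.0042 0; 0.017 0 0.0054 0; 0.021 0 0.0065 0; 0.025 0 0.0077 0; 0.029 0 0.0088 0; 0.033 0 0.01 0; 0.036 0 0.0108 0; 0.039 0 0.0117 0; 0.04 0 0.012 0")

```text
time_s: 6.87
position: [545.4, 92.4, 115.6]
ee_rot: [-0.0, -0.105, 0.995, -0.0]
ft_force: [1.8, 0.6, 3.0]
grip_width: 0.2
```

```bash
python3 -c "
from h import *
avg(8)"
```

```text
t 7.2167 F [-0.57 -0.14  2.75] sd [1.03 0.55 0.45] pos [545.49  92.43 115.59] sd [0.04 0.02 0.02]
```

Request:
arm_command(plan="0.002 0 0.0007 0; 0.005 0 0.0015 0; 0.009 0 0.0027 0; 0.013 0 0.0038 0; 0.017 0 0.005 0; 0.022 0 0.0064 0; 0.027 0 0.0078 0; 0.032 0 0.0093 0; 0.036 0 0.0104 0; 0.04 0 0.0116 0; 0.043 0 0.0124 0; 0.044 0 0.0127 0")

```text
time_s: 8.27
position: [502.4, 83.2, 102.9]
ee_rot: [-0.0, -0.105, 0.995, -0.0]
ft_force: [1.2, -0.2, 3.5]
grip_width: -0.0
```

```bash
python3 -c "
from h import *
avg(8)"
```

```text
t 8.6167 F [-0.6  -0.33  2.94] sd [1.03 0.43 0.41] pos [502.4   83.25 102.88] sd [0.04 0.02 0.03]
```

Request:
arm_command(plan="0.002 0 0.0006 0; 0.005 0 0.0015 0; 0.009 0 0.0026 0; 0.013 0 0.0038 0; 0.017 0 0.0049 0; 0.021 0 0.0061 0; 0.025 0 0.0072 0; 0.029 0 0.0084 0; 0.033 0 0.0095 0; 0.037 0 0.0106 0; 0.04 0 0.0115 0; 0.041 0 0.0118 0")

```text
time_s: 9.67
position: [462.1, 74.7, 91.1]
ee_rot: [-0.0, -0.105, 0.995, -0.0]
ft_force: [1.2, 0.7, 3.2]
grip_width: 0.2
```

```bash
python3 -c "
from h import *
from cell import *
cv2.imwrite('pics/w3.png',capture('wrist')[:,:,::-1])
im=avg(8);cv2.imwrite('pics/s3.png',cv2.resize(im[130:240,165:315,::-1],None,fx=5,fy=5))"
```

```text
t 10.0667 F [-1.22 -0.17  2.74] sd [0.59 0.45 0.49] pos [462.24  74.71  91.09] sd [0.04 0.02 0.02]
```

View pics/w3.png

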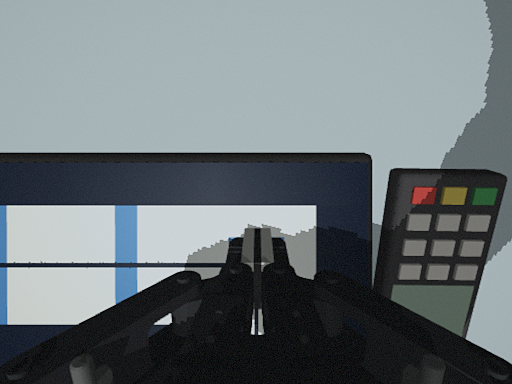

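View pics/s3.png

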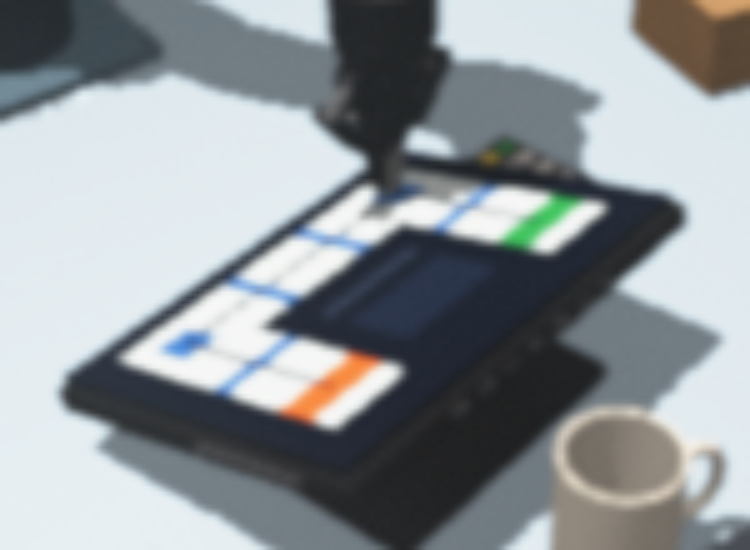

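Contact holds at about 2.8 N. The views show the tips over the near-left square, with the centre line (v≈265) under them and pale band on all sides. Next, the near stroke.

Request:
arm_command(plan="0 -0.002 0 0; 0 -0.006 0 0; 0 -0.011 0 0; 0 -0.016 0 0; 0 -0.021 0 0; 0 -0.026 0 0; 0 -0.031 0 0; 0 -0.036 0 0; 0 -0.041 0 0; 0 -0.046 0 0; 0 -0.05 0 0; 0 -0.052 0 0")

```text
time_s: 11.12
position: [473.8, 23.2, 91.3]
ee_rot: [0.0, -0.104, 0.995, -0.0]
ft_force: [-0.9, 2.3, 2.4]
grip_width: 0.2
```

```bash
python3 -c "
from h import *
avg(8)"
```

```text
t 11.4667 F [-0.69 -1.4   2.67] sd [0.5  1.67 0.4 ] pos [473.83  23.27  91.31] sd [0.02 0.13 0.01]
```

Request:
arm_command(plan="0 -0.002 0 0; 0 -0.006 0.0001 0; 0 -0.011 0.0001 0; 0 -0.016 0.0001 0; 0 -0.021 0.0002 0; 0 -0.026 0.0002 0; 0 -0.031 0.0002 0; 0 -0.036 0.0003 0; 0 -0.041 0.0003 0; 0 -0.046 0.0003 0; 0 -0.05 0.0003 0; 0 -0.052 0.0003 0")

```text
time_s: 12.52
position: [484.6, -27.6, 91.0]
ee_rot: [-0.0, -0.104, 0.995, -0.0]
ft_force: [-1.0, 2.3, 3.1]
grip_width: -0.2
```

```bash
python3 -c "
from h import *
avg(8)"
```

```text
t 12.8667 F [-0.85 -1.    3.04] sd [0.26 1.81 0.28] pos [484.66 -27.65  91.03] sd [0.03 0.09 0.02]
```

Request:
arm_command(plan="0 -0.002 0 0; 0 -0.006 0 0; 0 -0.011 0 0; 0 -0.016 0 0; 0 -0.021 0 0; 0 -0.026 0 0; 0 -0.031 0 0; 0 -0.036 0 0; 0 -0.041 0 0; 0 -0.046 0 0; 0 -0.05 0 0; 0 -0.052 0 0")

```text
time_s: 13.92
position: [495.5, -78.6, 91.0]
ee_rot: [0.0, -0.104, 0.995, -0.0]
ft_force: [-0.5, 1.0, 2.5]
grip_width: 0.0
```

```bash
python3 -c "
from h import *
avg(8)"
```

```text
t 14.2667 F [-0.76 -1.36  2.93] sd [0.36 1.3  0.62] pos [495.48 -78.56  91.05] sd [0.01 0.09 0.03]
```

Request:
arm_command(plan="0 -0.002 0 0; 0 -0.006 0 0; 0 -0.011 0 0; 0 -0.016 0 0; 0 -0.021 0.0001 0; 0 -0.026 0.0001 0; 0 -0.032 0.0001 0; 0 -0.038 0.0001 0; 0 -0.043 0.0001 0; 0 -0.048 0.0001 0; 0 -0.052 0.0001 0; 0 -0.054 0.0001 0")

```text
time_s: 15.32
position: [506.7, -131.4, 90.9]
ee_rot: [0.0, -0.104, 0.995, -0.0]
ft_force: [-2.3, 2.5, 2.2]
grip_width: -0.3
```

```bash
python3 -c "
from h import *
from cell import *
cv2.imwrite('pics/w4.png',capture('wrist')[:,:,::-1])
im=avg(8);cv2.imwrite('pics/s4.png',cv2.resize(im[130:240,165:315,::-1],None,fx=5,fy=5))"
```

```text
t 15.7167 F [-1.29 -1.79  2.99] sd [0.34 1.17 0.62] pos [ 506.7  -131.37   90.98] sd [0.01 0.09 0.04]
```

View pics/w4.png

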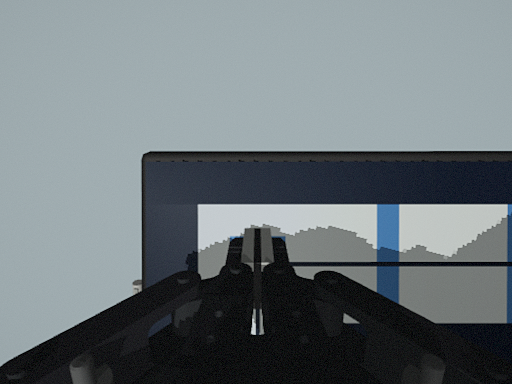

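View pics/s4.png

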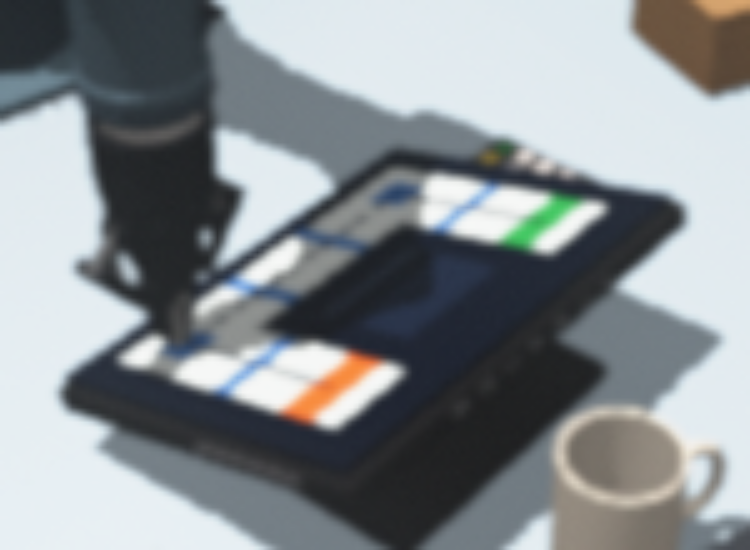

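The tips are on the near-right square: band edge at u=198, tips at u=257, so about 31 mm in and centred. The force is about 3 N. Now up the right stroke.

Request:
arm_command(plan="-0.002 0 -0.0006 0; -0.005 0 -0.0014 0; -0.009 0 -0.0026 0; -0.013 0 -0.0037 0; -0.017 0 -0.0049 0; -0.021 0 -0.006 0; -0.025 0 -0.0072 0; -0.029 0 -0.0083 0; -0.033 0 -0.0095 0; -0.037 0 -0.0106 0; -0.04 0 -0.0115 0; -0.041 0 -0.0118 0")

```text
time_s: 16.77
position: [547.5, -121.9, 102.9]
ee_rot: [0.0, -0.105, 0.995, -0.0]
ft_force: [-3.4, -0.6, 2.5]
grip_width: -0.2
```

```bash
python3 -c "
from h import *
avg(8)"
```

```text
t 17.1167 F [-1.33 -0.17  3.48] sd [0.93 0.45 0.51] pos [ 547.38 -121.86  102.94] sd [0.06 0.02 0.03]
```

Request:
arm_command(plan="-0.002 0 -0.0006 0; -0.005 0 -0.0015 0; -0.009 0 -0.0027 0; -0.013 0 -0.0039 0; -0.017 0 -0.0051 0; -0.021 0 -0.0062 0; -0.025 0 -0.0074 0; -0.029 0 -0.0085 0; -0.033 0 -0.0097 0; -0.037 0 -0.0108 0; -0.041 0 -0.012 0; -0.042 0 -0.0123 0")

```text
time_s: 18.17
position: [588.8, -113.0, 115.3]
ee_rot: [0.0, -0.105, 0.994, -0.0]
ft_force: [-2.5, -1.4, 2.8]
grip_width: 0.3
```

```bash
python3 -c "
from h import *
avg(8)"
```

```text
t 18.5167 F [-0.81 -0.17  3.21] sd [0.8  0.52 0.23] pos [ 588.65 -113.04  115.33] sd [0.06 0.03 0.04]
```

Request:
arm_command(plan="-0.002 0 -0.0006 0; -0.005 0 -0.0015 0; -0.009 0 -0.0026 0; -0.013 0 -0.0038 0; -0.017 0 -0.0049 0; -0.021 0 -0.0061 0; -0.025 0 -0.0072 0; -0.029 0 -0.0084 0; -0.033 0 -0.0095 0; -0.037 0 -0.0107 0; -0.04 0 -0.0115 0; -0.041 0 -0.0118 0")

```text
time_s: 19.57
position: [628.6, -104.5, 127.0]
ee_rot: [0.0, -0.105, 0.994, -0.0]
ft_force: [-3.3, -0.2, 2.8]
grip_width: 0.1
```

```bash
python3 -c "
from h import *
from cell import *
cv2.imwrite('pics/w5.png',capture('wrist')[:,:,::-1])
im=avg(8);cv2.imwrite('pics/s5.png',cv2.resize(im[130:240,165:315,::-1],None,fx=5,fy=5))"
```

```text
t 19.9667 F [-0.99 -0.26  3.  ] sd [0.51 0.41 0.32] pos [ 628.48 -104.55  127.07] sd [0.04 0.02 0.04]
```

View pics/w5.png

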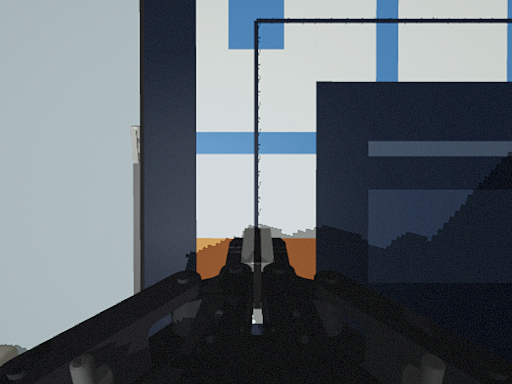

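View pics/s5.png

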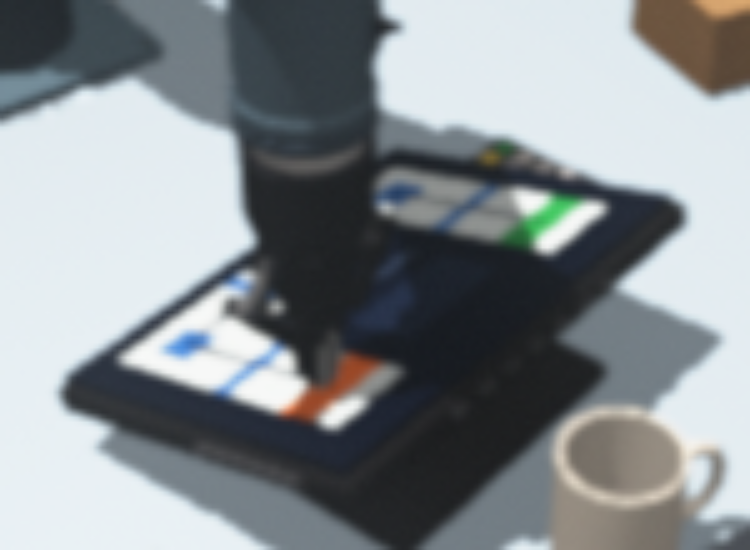

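The wrist view shows the tips (u≈257) on the centre line at the orange block, whose near edge is at v≈238. Contact is at the tips' far edge, about the block's middle. I'll go 4 mm further to be sure, then lift straight off.

Request:
arm_command(plan="-0.001 0 -0.0003 0; -0.002 0 -0.0006 0; -0.003 0 -0.0009 0; -0.004 0 -0.0011 0; -0.004 0 -0.0011 0; -0.004 0 -0.0011 0")

```text
time_s: 20.52
position: [631.5, -104.0, 127.7]
ee_rot: [-0.0, -0.105, 0.995, -0.0]
ft_force: [-3.4, -0.6, 2.2]
grip_width: -0.2
```

```bash
python3 -c "
from h import *
avg(5)"
```

```text
t 20.7167 F [-3.36 -0.63  2.66] sd [0.17 0.29 0.33] pos [ 631.61 -104.03  127.81] sd [0.07 0.03 0.06]
```

Request:
arm_command(plan="0 0 -0.003 0; 0 0 -0.01 0; 0 0 -0.022 0; 0 0 -0.038 0; 0 0 -0.056 0; 0 0 -0.074 0; 0 0 -0.092 0; 0 0 -0.108 0; 0 0 -0.12 0; 0 0 -0.13 0; 0 0 -0.135 0; 0 0 -0.135 0")

```text
time_s: 21.77
position: [632.5, -103.9, 264.3]
ee_rot: [0.001, -0.105, 0.995, -0.0]
ft_force: [-0.5, -0.2, 0.2]
grip_width: 0.2
```

Request:
arm_command(plan="0.008 0 0 0; 0.022 0 0 0; 0.04 0 0 0; 0.06 0 0 0; 0.08 0 0 0; 0.1 0 0 0; 0.115 0 0 0; 0.128 0 0 0; 0.136 0 0 0; 0.14 0 0 0; 0.14 0 0 0; 0.14 0 0 0")

```text
time_s: 22.77
position: [495.1, -132.8, 262.7]
ee_rot: [0.0, -0.105, 0.994, 0.0]
ft_force: [0.4, 0.4, 0.3]
grip_width: 0.5
```

```bash
python3 - <<'E'
from h import *
from cell import *
im=avg(4);cv2.imwrite('pics/s6.png',im[:,:,::-1])
t=capture('top');cv2.imwrite('pics/t6.png',t[:,:,::-1])
for k,v in marks(im,(165,150,300,225)).items(): print(k,[tuple(np.round(q,1)) for q in v])
for k,v in marks(t,(215,145,310,230)).items(): print(k,[tuple(np.round(q,1)) for q in v])
E
```

```text
t 22.9167 F [-0.19 -0.05  0.24] sd [0.37 0.31 0.33] pos [ 495.39 -132.75  262.79] sd [0.15 0.05 0.03]
g [(np.float64(52.0), np.float64(272.4), np.float64(173.7))]
o [(np.float64(69.9), np.float64(230.6), np.float64(206.7))]
b [(np.float64(20.0), np.float64(202.1), np.float64(198.1))]
g [(np.float64(103.8), np.float64(237.5), np.float64(181.2))]
o [(np.float64(101.4), np.float64(289.1), np.float64(171.7))]
b [(np.float64(38.5), np.float64(291.6), np.float64(187.3)), (np.float64(18.8), np.float64(236.3), np.float64(197.6)), (np.float64(7.0), np.float64(291.9), np.float64(201.0)), (np.float64(14.7), np.float64(278.0), np.float64(209.8)), (np.float64(15.3), np.float64(261.0), np.float64(212.9))]
```

View pics/s6.png

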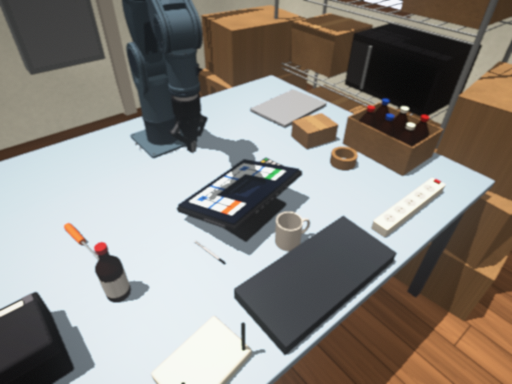

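View pics/t6.png

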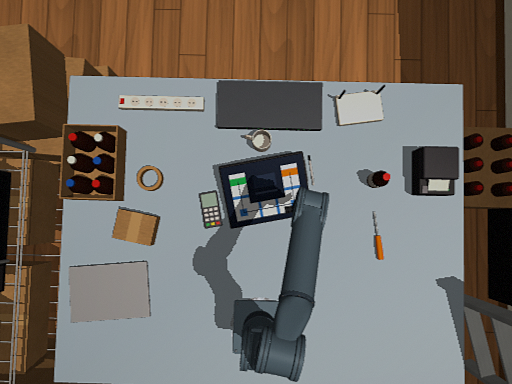

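The marks sit at the same pixels as before (within 0.1 px) and nothing else on the desk looks moved. The hand is clear, about 165 mm above the front of the glass, with no force on it. Handing in.

```bash
python3 -c "
from cell import *
print(get_obs()['time_s']); print(sign_off())"
```

```text
23.0167
the job is handed in; nothing more can be done
None
```

I traced the band with the fingers shut, from the green block over both corner squares and all four bars to the orange block, then took the hand away and handed in at 23.0 s of the 51 s.

- **Contact:** at every force check between strokes the tips were still pressing on the glass. The upward force was 2.3 to 3.5 N, and up to about 3.4 N sideways on the last few millimetres. I only had readings at the end of each move, so contact in between rests on those and on following the fitted slope.
- **Staying on the band:** the wrist pictures at green, both corners and orange showed the tips on the centre line, within about 1 mm sideways. The contact edge itself was hidden under the fingertips, so I worked out its place along the stroke from the 22 mm pad width.
- **Nothing disturbed:** after the lift the force was about zero. The green and orange blocks were within 0.1 px of where they started in both fixed cameras. The other items looked unmoved, but I judged those by eye only.
- **Disagreement:** the wrist camera placed the marks about 2 mm from the fixed-camera fit, which is within the stated calibration error. I used a point between the two. Contact also came about 1 mm lower than I had predicted.

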